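# Staining dishes: load the slide rack and put the mixed-up lids right

## Task

The lids of the three staining dishes have been put on the wrong dishes. Stand the rack of slides upright in the oblong dish and close every dish with the lid of its own shape, pushed home so that it lies flat on the rim; set lids aside on a free spot of the bench as you need. Leave the dishes standing where they are.

Things in the scene. Friction and masses are not known exactly. Their poses are not given: they have to be found in the camera images.
- dish_rect_mouth (a point): White staining dish, 45 mm high, loose on the bench, about 0.45 kg, oblong: mouth 108 mm along x by 46 mm along y, 122 x 60 mm outside. Inner floor 40 mm below the rim. Point: centre of the mouth, level with the rim; z up.
- dish_round_mouth (a point): White staining dish, 45 mm high, loose on the bench, about 0.45 kg, round: mouth 67 mm across, 88 mm outside at the rim. Point: centre of the mouth, level with the rim; z up.
- dish_square_mouth (a point): White staining dish, 45 mm high, loose on the bench, about 0.45 kg, square: mouth 64 x 64 mm, 78 x 78 mm outside, sides along x and y. Point: centre of the mouth, level with the rim; z up.
- lid_rect_center (a point): Grey lid, 29 mm high, 60 g: plug 7 mm deep at the bottom, flange 4 mm, on top a grip 18 mm high. Oblong: flange 122 (x) by 60 (y), plug 100 x 38, grip 77 x 34 mm, hollow to go over the rack's handle. Starts lying on the square dish's rim. Point: on its axis, 14.5 mm above the plug's foot (3.5 mm above the flange's top); z up. Seated, it is 7.5 mm above the mouth point.
- lid_round_center (a point): Grey lid, 29 mm high, 60 g: plug 7 mm deep at the bottom, flange 4 mm, on top a grip 18 mm high. Round: flange 80, plug 58 across, grip 36 tapering to 33 mm. Starts lying on the oblong dish's rim. Point: on its axis, 14.5 mm above the plug's foot (3.5 mm above the flange's top); z up. Seated, it is 7.5 mm above the mouth point.
- lid_square_center (a point): Grey lid, 29 mm high, 60 g: plug 7 mm deep at the bottom, flange 4 mm, on top a grip 18 mm high. Square, sides along x and y: flange 74, plug 56, grip 34 mm wide. Starts lying on the round dish's rim. Point: on its axis, 14.5 mm above the plug's foot (3.5 mm above the flange's top); z up. Seated, it is 7.5 mm above the mouth point.
- slide_rack_center (a point): Steel rack with four glass slides on edge, 92 (x) by 34 (y) by 55 mm high, 90 g, on the bench. Slides and frame reach up 30 mm; handle above: a bar 8 mm thick, 44 mm long along x at mid-width, axis 51 mm above the foot, on two posts. Point: centre, 27.5 mm above the foot; z up. In the oblong dish the point is 12.5 mm below the mouth point, the bar 7 to 15 mm above the rim.
There are look-alikes about, which are no part of the job. Leave any turquoise look-alike of the part that bears lid_round_center alone.

How it is judged (in metres and radians):
At the end, for the whole second after the job is handed in: The rack stands upright on the floor of the oblong dish (within 14 mm of its centre); each lid lies on the dish of its own shape, plug in the mouth, flange within 3 mm of the rim, centred within 9 mm, level within 0.06 rad; dishes upright; all released and at rest (horizontal distance between lid_rect_center and dish_rect_mouth below 0.009 m and z of lid_rect_center in the frame of dish_rect_mouth between 0.004 and 0.0105 m and angle between each of lid_rect_center, lid_round_center, lid_square_center's own z axis and vertical below 0.06 rad and horizontal distance between lid_round_center and dish_round_mouth below 0.009 m and z of lid_round_center in the frame of dish_round_mouth between 0.004 and 0.0105 m and horizontal distance between lid_square_center and dish_square_mouth below 0.009 m and z of lid_square_center in the frame of dish_square_mouth between 0.004 and 0.0105 m and horizontal distance between slide_rack_center and dish_rect_mouth below 0.014 m and z of slide_rack_center in the frame of dish_rect_mouth below -0.009 m and angle between slide_rack_center's own z axis and vertical below 0.08 rad and angle between each of dish_rect_mouth, dish_round_mouth, dish_square_mouth's own z axis and vertical below 0.05 rad and linear speed of each of lid_rect, lid_round, lid_square, slide_rack below 0.02 m/s); the robot touches nothing.
It fails at once if a dish is pushed more than 4 cm from where it stood (distance of any of dish_rect_mouth, dish_round_mouth, dish_square_mouth from where it was at the start of the episode above 0.04 m).
It fails at once if a dish is tipped by more than 0.3 rad (angle between any of dish_rect_mouth, dish_round_mouth, dish_square_mouth's own z axis and vertical above 0.3 rad).
It also fails if it takes over 120 s, if anything falls off the work surface, if the arm or the gripper's body presses on something with over 40 N, if the wrist force passes 120 N, or if a joint passes its speed limit or range.

## Robot

A 6-joint arm with a two-finger parallel gripper is mounted at the origin on a cart in front of the work surface, level with it; the furniture and walls round the work are solid. World frame = base frame: x ahead of the robot, y to its left, z up, the work surface at z = 0. Lengths are in mm, angles in rad, forces in N, time in s.
With the tool pointing down it reaches from about 325 to 900 mm from the base axis. Payload 6.1 kg.
Tool frame: the origin (TCP) lies midway between the tips of the shut fingers; the grasp point (between the pads) lies 19 mm behind it; y points along the fingers, z is the direction in which the jaws open and shut, and the axes are right-handed (so a half turn about y gives the same grasp; the last joint's range is limited). The gripper opens to 85 mm and grips with 20 to 120 N. Pads are 22 mm wide; open, the fingers measure 114 mm over their backs; the gripper's body (76 mm by 85 mm) begins 54 mm behind the grasp point. The pads swing forward as they close: fully open they stand 13 mm farther back than shut.
Start: joints at [-1.435, 0.22, 1.526, -0, 1.395, -0.126], TCP at [161.755, -603.698, 210.1] pointing down, gripper open.
Joint ranges: [-2.98, 2.98], [-0.91, 2.08], [0.09, 2.57], [-1.24, 4.39], [0.2, 2.65], [-2.68, 2.68]. Speed limits (rad/s): [2.57, 2.57, 3.01, 3.14, 3.14, 3.14].

## Interface

Orientations are given as a 3x3 rotation matrix whose columns are the frame's x, y, z axes.
In Python, from cell import ctrl gives the robot as it stands.
- The arm moves only by the tool carry_out, never from a script. Its argument "steps" is a list of rows, each a list of 7 numbers: the closure, from -1 (fully open) to 1 (shut), then the shift along the tool's x, y, z as a fraction of full scale, then the turn, a rotation vector about the tool's x, y, z as a fraction of full scale. In form: [[hand, x, y, z, wx, wy, wz], ...]. A call has 1 to 12 rows; each row shifts and turns the commanded pose from where the row before left it, along the tool's axes as they then stand; what a row does not reach is not made up. Full scale, the value 1, is 0.15 m for a shift and pi rad for a turn. A row lasts 1/8 s, in which the tool goes at most 62.5 mm and 10.7 degrees, less where a joint would pass 70% of its speed; a pose out of reach is approached as far as the arm can. A call with a number of a shift or a turn outside -1 to 1 is refused whole. A call with a gripper value outside its range is refused whole. The fingers move at their own pace and stop on an object; "newtons" is the grip in N (left out, the last holds). Time passes only in rows, so rows that do not move let the fingers close. It gives the time, the measured TCP pose, the force and the opening at its end, in the units of the state.
- ctrl.state(): the state, without advancing time (a new reading comes with each control period).
- ctrl.read_camera(name): name is "scene" or "top"; returns a dict with "image" (420x560x3 uint8, red, green, blue), "depth" (420x560 float32, mm along the optical axis (not along the pixel's ray), 0 where there is no reading), "camera_matrix" (3x3 intrinsics, pixels), "dist_coeffs" ([k1, k2, p1, p2, k3] as OpenCV has them; the pictures are not rectified), "position" and "rotation" of the camera in the world. Camera axes: x right, y up, looking along -z (the intrinsics and any distortion apply to the point x, -y, -z); pixel columns grow to the right and rows downward; lengths in mm; the calibration is good to about 2 mm. A picture is of the moment at which its call begins.
- ctrl.finish_job(): hands the job in, once; it reports no verdict.
The state is a dict: "time_s": time; "joint_pos": joint angles; "joint_velocities": joint speeds; "effort": joint torques, N m; "position": TCP position; "eef_rot": TCP orientation; "force": force on the tool from outside, world axes, zero at the start; "torque": the same for the moment, N m; "gripper_width": finger opening in mm.
Only numpy, scipy, OpenCV 4.12 (cv2) and the standard library are available. Lean on these libraries where they do the work, as an engineer would, in place of code of your own. Each camera call takes 0.05 s, during which the arm holds its last target. There are 200 camera calls.

## Working session

There is one attempt and no reset: what is moved stays moved. The work goes in short steps, Python scripts to look and compute and a tool call to move; the robot and the scene stay as the last step left them, time stands still between calls to the robot, and variables do not carry over. Pictures are saved under pics/ and viewed, about 12 in all and at most 16, crops included, and the job is handed in when it is done.

Besides the shell and the picture viewer there is one more tool, called after "Request:" by a JSON object that holds its "name" and its "arguments". carry_out: Moves the arm, as the interface text tells. Shift numbers are shares of 0.15 m and turn numbers shares of pi rad, none past 1 either way. Its arguments: {"type":"object","properties":{"steps":{"type":"array"},"newtons":{"type":"number"}},"required":["steps"]}

```bash
ls; mkdir -p pics; python3 - <<'E'
from cell import ctrl
import cv2,numpy as np
for n in("top","scene"):
    c=ctrl.read_camera(n); cv2.imwrite(f"pics/{n}0.png",c["image"][:,:,::-1]); np.savez(f"{n}0.npz",**c)
    print(n,c["camera_matrix"].tolist(),c["dist_coeffs"],c["position"],c["rotation"])
s=ctrl.state();print(s["position"],s["eef_rot"],s["gripper_width"],s["time_s"])
E
```

```text
pics
top [[460.45971490094126, 0.0, 284.3046243961184], [0.0, 460.45971490094126, 207.15009374069416], [0.0, 0.0, 1.0]] [0.0375789 0.        0.        0.        0.       ] [404.66502582 226.28559385 965.77397008] [[ 0.01358764  0.9942812  -0.10592576]
 [-0.99990321  0.01382808  0.0015357 ]
 [ 0.00299167  0.10589464  0.99437285]]
scene [[394.72916406930653, 0.0, 282.14597371115946], [0.0, 394.72916406930653, 213.02355507889163], [0.0, 0.0, 1.0]] [-0.06159812  0.          0.          0.          0.        ] [ 76.11581821 558.53825501 733.80024432] [[-0.60650781  0.61415055 -0.50494294]
 [-0.79495367 -0.45720911  0.39875869]
 [ 0.01403335  0.64325651  0.76552213]]
[ 161.64038977 -603.13822149  209.11504196] [[-9.65938940e-01 -2.60029980e-04  2.58769970e-01]
 [-2.58770024e-01  1.74072488e-03 -9.65937392e-01]
 [-1.99274643e-04 -9.99998451e-01 -1.74872190e-03]] 85.7628581870828 0.1
```

View pics/top0.png

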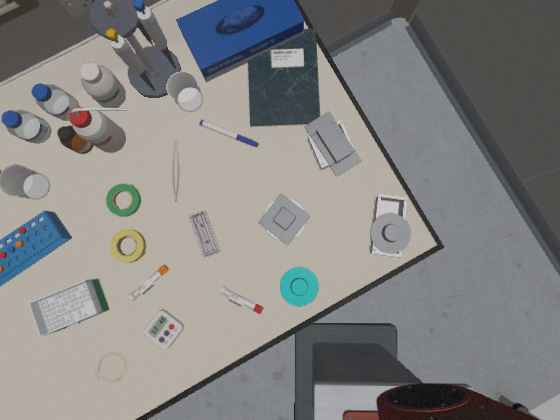

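View pics/scene0.png

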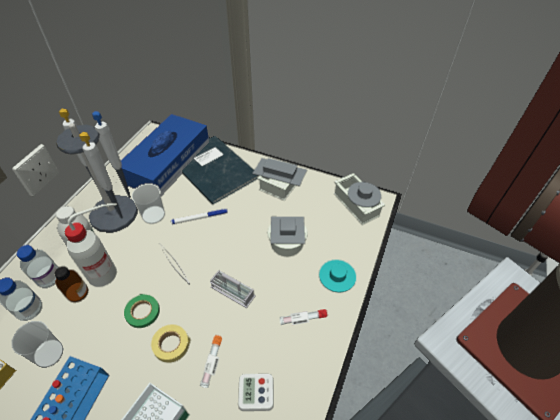

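```bash
cat > h.py <<'E'
import cv2,numpy as np
def rays(c,uv):
    p=cv2.undistortPoints(np.float64(uv).reshape(-1,1,2),c["camera_matrix"],c["dist_coeffs"])[:,0]
    return np.c_[p[:,0],-p[:,1],-np.ones(len(p))]@c["rotation"].T
def cast(c,uv,z):
    r=rays(c,uv);o=c["position"];return o+r*((z-o[2])/r[:,2])[:,None]
def cloud(c):
    h,w=c["depth"].shape;uv=np.indices((h,w))[::-1].reshape(2,-1).T
    return (c["position"]+rays(c,uv)*c["depth"].reshape(-1,1)).reshape(h,w,3)
def rect(P):
    (x,y),(a,b),t=cv2.minAreaRect(np.float32(P[:,:2]))
    if a<b:a,b,t=b,a,t-90
    return f"c=({x:.1f},{y:.1f}) {a:.1f}x{b:.1f} long-axis {t:.1f}deg n={len(P)}"
E
python3 - <<'E'
import cv2,numpy as np;from h import *
c=dict(np.load("top0.npz"));P=cloud(c)
hsv=cv2.cvtColor(c["image"],cv2.COLOR_RGB2HSV)
for n,(u,v) in dict(round_on_rect=(390,225),square_on_round=(285,219),rect_on_sq=(332,143),rack=(204,234),turq=(299,287)).items():
    W=P[v-40:v+41,u-40:u+41].reshape(-1,3);z=W[:,2]
    print(n,np.histogram(z,bins=range(-5,90,5))[0].tolist())
    for lo,hi in((66,85),(50,62),(38,50),(8,80)):
        s=W[(z>lo)&(z<hi)]
        if len(s)>30: print("  ",lo,hi,rect(s),s.mean(0).round(1))
im=c["image"][90:320,180:440,::-1];cv2.imwrite("pics/top0z.png",cv2.resize(im,(780,690))[:600])
E
```

```text
round_on_rect [2523, 1502, 80, 30, 38, 22, 19, 19, 23, 237, 149, 352, 646, 20, 21, 185, 45, 0]
   66 85 c=(453.2,15.7) 32.7x32.4 long-axis -12.0deg n=247 [453.2  16.4  73.4]
   50 62 c=(453.5,15.5) 78.7x77.2 long-axis -44.7deg n=1008 [452.9  16.1  55.7]
   38 50 c=(469.8,14.3) 121.8x59.8 long-axis -6.7deg n=400 [480.8  14.6  44.3]
   8 80 c=(469.7,13.2) 121.8x78.3 long-axis -6.7deg n=1821 [463.   15.5  52.7]
square_on_round [3231, 1709, 2, 0, 0, 0, 0, 0, 0, 120, 70, 391, 674, 7, 12, 236, 55, 0]
   66 85 c=(478.0,224.8) 33.9x33.9 long-axis -37.2deg n=302 [477.6 225.   73.3]
   50 62 c=(478.0,224.9) 74.2x74.0 long-axis -37.0deg n=1070 [477.3 225.   55.5]
   38 50 c=(478.7,224.6) 86.8x85.5 long-axis 45.9deg n=190 [478.8 221.5  44.6]
   8 80 c=(478.7,224.6) 86.8x85.5 long-axis 45.9deg n=1565 [477.5 224.5  57.6]
rect_on_sq [2543, 1168, 129, 438, 24, 2, 2, 4, 10, 177, 80, 442, 613, 25, 41, 552, 92, 0]
   66 85 c=(632.0,129.7) 77.2x34.6 long-axis 33.3deg n=682 [631.1 130.   73.1]
   50 62 c=(632.9,129.7) 123.2x60.9 long-axis 32.9deg n=1066 [629.9 130.7  55.4]
   38 50 c=(635.3,130.6) 79.2x78.5 long-axis -66.3deg n=264 [635.2 135.5  44. ]
   8 80 c=(659.7,144.9) 186.7x87.0 long-axis 30.1deg n=2603 [646.9 142.2  49.4]
rack [3733, 2110, 101, 53, 65, 167, 137, 45, 2, 1, 0, 62, 22, 0, 0, 0, 0, 0]
   50 62 c=(448.7,388.8) 42.0x7.9 long-axis 21.4deg n=84 [448.7 388.5  53.6]
   8 80 c=(445.6,409.5) 162.0x107.6 long-axis -5.1deg n=581 [447.2 391.4  26.9]
turq [2978, 1943, 308, 673, 22, 8, 159, 57, 0, 0, 0, 0, 0, 0, 0, 0, 0, 0]
   8 80 c=(339.6,217.1) 127.6x79.1 long-axis -79.9deg n=1176 [343.  194.8  14.4]
```

View pics/top0z.png

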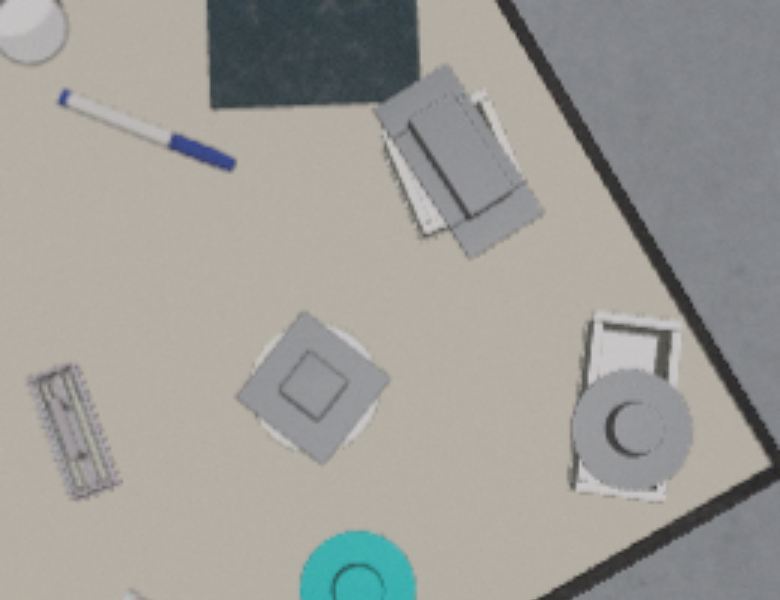

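The round lid is on the oblong dish (zoomed crop about 632,428), the square lid is on the round dish (313,387), and the oblong lid is on the square dish (460,160). The rack is at (75,432) and the turquoise decoy at (358,580). I'll move the round lid off first.

Request:
{"name": "carry_out", "arguments": {"steps": [[-1,0,0,0,0,-0.052,0],[-1,0,0,0,0,-0.052,0],[-1,0,0,0,0,-0.052,0],[-1,0,0,0,0,-0.052,0],[-1,0,0,0,0,-0.052,0],[-1,0,0,0,0,-0.052,0],[-1,0,0,0,0,-0.052,0],[-1,0,0,0,0,-0.052,0],[-1,-0.317,0,0.15,0,0,0],[-1,-0.317,0,0.15,0,0,0],[-1,-0.317,0,0.15,0,0,0],[-1,-0.317,0,0.15,0,0,0]], "newtons": 40}}

```text
time_s: 1.6
position: [252.5, -411.9, 209.6]
eef_rot: [[-0.003, -0.0, 1.0], [-1.0, 0.001, -0.003], [-0.001, -1.0, -0.0]]
force: [1.0, 0.2, -0.2]
gripper_width: 85.6
```

Request:
{"name": "carry_out", "arguments": {"steps": [[-1,-0.317,0,0.15,0,0,0],[-1,-0.317,0,0.15,0,0,0],[-1,-0.317,0,0.15,0,0,0],[-1,-0.317,0,0.15,0,0,0],[-1,-0.317,0,0.15,0,0,0],[-1,-0.317,0,0.15,0,0,0],[-1,-0.317,0.2,0.15,0,0,0],[-1,-0.317,0.2,0.15,0,0,0],[-1,-0.317,0.2,0.15,0,0,0],[-1,0,0,0,0,0,0]]}}

```text
time_s: 2.85
position: [453.6, 17.2, 116.8]
eef_rot: [[0.003, -0.006, 1.0], [-1.0, 0.002, 0.003], [-0.002, -1.0, -0.006]]
force: [-0.5, -0.0, -0.1]
gripper_width: 85.5
```

```bash
cat > plan.py <<'E'
import sys,numpy as np;from cell import ctrl
x,y,z,phi=map(float,sys.argv[1:5]);s=ctrl.state();R=np.array(s["eef_rot"]);p=np.array(s["position"])
cur=np.degrees(np.arctan2(R[1,2],R[0,2]));d=(phi-cur+180)%360-180
f=np.radians(phi);Z=np.array([np.cos(f),np.sin(f),0]);Y=np.array([0,0,-1.]);X=np.cross(Y,Z)
v=np.array([x,y,z])-p
print("t",s["time_s"],"pos",p.round(1),"phi",round(cur,1),"w",round(s["gripper_width"],1),"F",np.round(s["force"],1),"tilt",np.degrees(np.arccos(-R[2,1])).round(2),"j",np.round(s["joint_pos"],2))
print("turn y total",round(-d/180,4),"then shift",(np.array([X@v,Y@v,Z@v])/150).round(4))
E
python3 plan.py 453.3 15.6 55 0
```

```text
t 2.85 pos [453.6  17.2 116.8] phi 0.2 w 85.5 F [-0.5 -0.  -0.1] tilt 0.37 j [-0.14 -0.1   2.05  0.    1.2  -0.14]
turn y total 0.001 then shift [ 0.0104  0.4123 -0.0017]
```

Request:
{"name": "carry_out", "arguments": {"steps": [[-1,0.01,0.15,0,0,0,0],[-1,0,0.15,0,0,0,0],[-1,0,0.08,0,0,0,0],[-1,0,0.032,0,0,0,0],[-1,0,0,0,0,0,0],[1,0,0,0,0,0,0],[1,0,0,0,0,0,0],[1,0,0,0,0,0,0],[1,0,0,0,0,0,0],[1,0,0,0,0,0,0],[1,0,0,0,0,0,0]]}}

```text
time_s: 4.22
position: [455.5, 12.4, 58.3]
eef_rot: [[-0.002, -0.0, 1.0], [-1.0, 0.0, -0.002], [-0.0, -1.0, -0.0]]
force: [-0.1, -0.6, 0.5]
gripper_width: -0.1
```

```bash
python3 plan.py 405 110 110 0
```

```text
t 4.225 pos [455.5  12.4  58.3] phi -0.1 w -0.1 F [-0.1 -0.6  0.5] tilt 0.01 j [-0.15 -0.01  2.09  0.    1.07 -0.14]
turn y total -0.0007 then shift [-0.6509 -0.3448 -0.3368]
```

```bash
python3 - <<'E'
from cell import ctrl
import cv2,numpy as np
from h import *
c=ctrl.read_camera("scene");cv2.imwrite("pics/s1.png",cv2.resize(c["image"][130:270,230:430,::-1],(800,560)))
c=ctrl.read_camera("top");cv2.imwrite("pics/t1.png",c["image"][:,:,::-1])
E
```

```text
(no output)
```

View pics/s1.png

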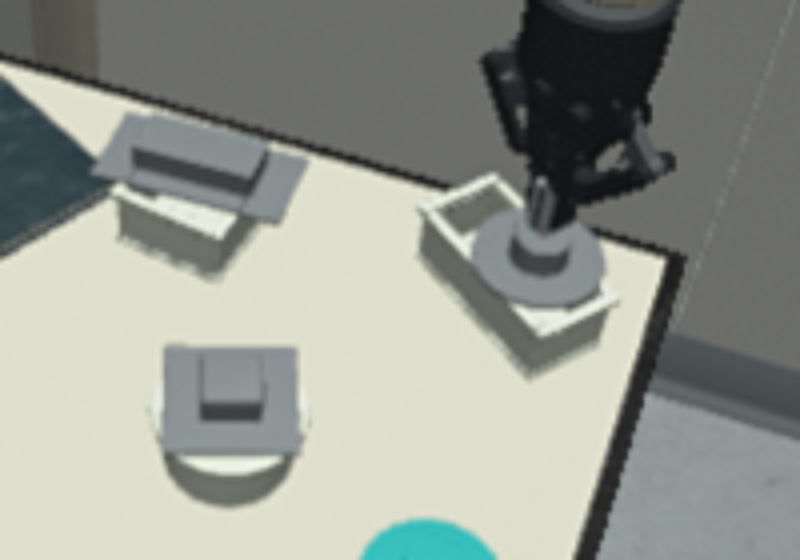

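```bash
python3 - <<'E'
from cell import ctrl
import numpy as np
from h import *
for n,(u,v) in dict(scene=(365,195),top=(390,225)).items():
    c=ctrl.read_camera(n);P=cloud(c)[v-35:v+36,u-35:u+36].reshape(-1,3)
    g=c["image"][v-35:v+36,u-35:u+36].reshape(-1,3).astype(int).mean(1)
    z=P[:,2];print(n,np.histogram(z,bins=range(30,110,4))[0].tolist())
    for lo,hi in((50,62),(64,85)):
        s=P[(z>lo)&(z<hi)&(g>70)]
        if len(s)>20:print(lo,hi,rect(s),s[:,2].mean())
s=ctrl.state();print(s["position"],s["gripper_width"],s["force"])
E
```

```text
scene [68, 40, 48, 190, 40, 39, 399, 33, 23, 19, 48, 46, 2, 6, 12, 19, 13, 20, 17]
50 62 c=(454.3,15.9) 78.4x75.8 long-axis -48.4deg n=467 55.97753424542755
64 85 c=(453.3,19.2) 34.0x26.6 long-axis 33.2deg n=87 74.40700699879118
top [4, 6, 24, 183, 52, 91, 459, 42, 12, 17, 47, 36, 1, 5, 4, 5, 4, 2, 2]
50 62 c=(450.9,28.3) 79.0x52.8 long-axis 10.4deg n=585 55.65001811684325
64 85 c=(452.3,23.4) 33.4x16.4 long-axis 9.7deg n=94 73.44441816394782
[455.5213719   12.33023592  58.27193394] 0.27365692129773245 [-0.50311519  0.81546577 -0.73497582]
```

View pics/t1.png

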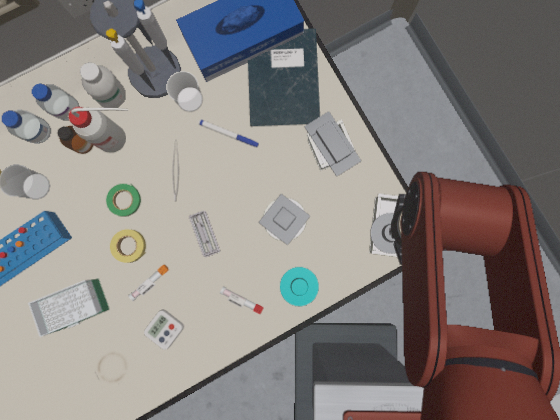

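```bash
python3 - <<'E'
from cell import ctrl
import numpy as np
from h import *
c=ctrl.read_camera("scene");P=cloud(c);I=c["image"].astype(int)
for v in range(160,196,2):
    print(v,[f"{I[v,u].mean():.0f}:{P[v,u,0]:.0f},{P[v,u,1]:.0f},{P[v,u,2]:.0f}" for u in range(358,378,3)])
E
```

```text
160 ['28:486,24,145', '72:473,31,158', '26:467,29,162', '22:462,25,163', '22:449,33,177', '18:442,33,182', '26:438,28,183']
162 ['23:485,24,140', '34:470,33,156', '23:464,31,160', '23:462,23,156', '20:448,32,171', '20:440,33,178', '22:438,25,175']
164 ['20:482,26,137', '30:472,29,146', '24:463,31,154', '31:461,22,151', '23:447,31,166', '20:440,31,171', '22:438,24,169']
166 ['24:480,28,133', '26:477,20,131', '22:462,31,149', '23:459,24,147', '21:446,32,162', '22:439,31,167', '23:436,25,165']
168 ['88:480,26,127', '49:476,21,127', '20:464,26,139', '26:466,12,129', '31:447,28,152', '24:440,28,158', '21:434,25,161']
170 ['109:893,-521,-508', '101:882,-529,-505', '20:462,27,135', '31:462,16,128', '23:444,31,150', '21:439,27,152', '22:441,13,143']
172 ['108:892,-523,-522', '86:471,23,119', '22:461,26,129', '22:459,18,126', '22:444,29,144', '27:441,23,143', '49:443,9,133']
174 ['107:891,-526,-536', '111:882,-536,-533', '87:460,26,123', '24:453,25,129', '21:445,25,134', '34:444,16,131', '46:438,14,134']
176 ['105:886,-522,-542', '97:878,-534,-543', '97:461,24,115', '47:450,27,126', '20:443,2
[... 461 characters left out ...]
54:455,24,94', '62:450,20,96', '19:442,20,102', '46:443,7,94', '108:813,-572,-564']
186 ['127:483,7,54', '133:463,23,81', '66:454,24,89', '46:449,20,91', '54:443,18,95', '136:460,-21,56', '103:812,-575,-579']
188 ['120:468,26,72', '144:463,21,73', '116:453,24,83', '104:446,22,88', '145:450,5,74', '142:455,-15,57', '144:451,-21,57']
190 ['62:463,30,72', '144:458,26,73', '145:454,20,73', '144:449,16,75', '144:445,10,75', '137:451,-12,55', '143:447,-17,56']
192 ['54:462,30,66', '96:453,31,74', '144:449,25,73', '144:444,20,75', '125:441,14,74', '136:446,-6,56', '141:441,-11,57']
194 ['60:459,33,64', '65:451,32,69', '68:445,29,73', '68:441,23,73', '60:439,15,70', '145:442,-2,55', '142:437,-6,57']
```

The fingers closed above the grip: they show at z ≈ 80 while the TCP reads 58. The lid hasn't moved. I'll raise the hand, half-open it, and measure where the fingertips really are.

Request:
{"name": "carry_out", "arguments": {"steps": [[-0.1,0,-0.2,0,0,0,0],[-0.1,0,-0.2,0,0,0,0],[-0.1,0,0,0,0,0,0],[-0.1,0,0,0,0,0,0],[-0.1,0,0,0,0,0,0]]}}

```text
time_s: 5.1
position: [454.5, 12.5, 117.0]
eef_rot: [[-0.002, -0.002, 1.0], [-1.0, 0.0, -0.002], [-0.0, -1.0, -0.002]]
force: [0.1, 0.0, -0.3]
gripper_width: 46.8
```

```bash
python3 - <<'E'
from cell import ctrl
import numpy as np,cv2
from h import *
s=ctrl.state();print(s["position"],s["gripper_width"])
for n in("scene","top"):
    c=ctrl.read_camera(n);P=cloud(c);I=c["image"].astype(int)
    m=(np.abs(P[...,0]-s["position"][0])<70)&(np.abs(P[...,1]-s["position"][1])<25)&(P[...,2]>80)&(P[...,2]<150)
    Q=P[m];print(n,len(Q))
    for z in range(80,150,4):
        q=Q[(Q[:,2]>=z)&(Q[:,2]<z+4)]
        if len(q):print(z,len(q),q[:,0].min().round(),q[:,0].max().round(),q[:,1].min().round(),q[:,1].max().round())
    if n=="scene":cv2.imwrite("pics/s2.png",cv2.resize(c["image"][90:230,270:470,::-1],(800,560)))
E
```

```text
[454.53242067  12.46035763 116.99228276] 46.79748599251217
scene 35
140 10 425.0 484.0 5.0 23.0
144 15 421.0 486.0 2.0 25.0
148 10 422.0 491.0 9.0 26.0
top 15
140 4 424.0 477.0 20.0 24.0
144 5 426.0 477.0 18.0 25.0
148 6 427.0 490.0 21.0 25.0
```

View pics/s2.png

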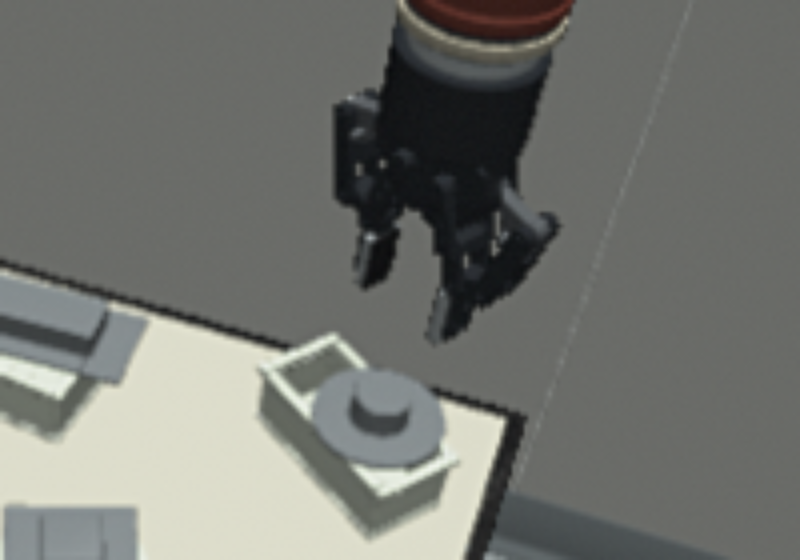

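The pads sit about 22–24 mm higher than the reported TCP implies, so I'll aim the TCP 19 mm below the flange top.

Request:
{"name": "carry_out", "arguments": {"steps": [[-0.4,-0.021,0,-0.006,0,0,0],[-0.4,0,0.15,0,0,0,0],[-0.4,0,0.15,0,0,0,0],[-0.4,0,0.13,0,0,0,0],[-0.4,0,0.1,0,0,0,0],[-0.4,0,0,0,0,0,0],[1,0,0,0,0,0,0],[1,0,0,0,0,0,0],[1,0,0,0,0,0,0],[1,0,0,0,0,0,0],[1,0,0,0,0,0,0]]}}

```text
time_s: 6.58
position: [455.7, 15.4, 39.9]
eef_rot: [[-0.002, 0.002, 1.0], [-1.0, -0.0, -0.002], [0.0, -1.0, 0.002]]
force: [-1.3, 0.1, 6.1]
gripper_width: 32.1
```

```bash
python3 plan.py 405 110 80 0
```

```text
t 6.575 pos [455.7  15.4  39.9] phi -0.1 w 32.1 F [-1.3  0.1  6.1] tilt 0.12 j [-0.14  0.02  2.1   0.    1.03 -0.14]
turn y total -0.0007 then shift [-0.6308 -0.2673 -0.338 ]
```

Request:
{"name": "carry_out", "arguments": {"steps": [[1,0,-0.1,0,0,0,0],[1,0,-0.17,0,0,0,0],[1,0,0,0,0,0,0],[1,0,0,0,0,0,0]]}}

```text
time_s: 7.08
position: [454.4, 15.5, 79.0]
eef_rot: [[-0.002, -0.0, 1.0], [-1.0, 0.0, -0.002], [-0.0, -1.0, -0.0]]
force: [-0.0, 0.3, -1.4]
gripper_width: 31.8
```

```bash
python3 plan.py 405 110 80 0; python3 - <<'E'
from cell import ctrl
import numpy as np,cv2
from h import *
c=ctrl.read_camera("scene");P=cloud(c)
cv2.imwrite("pics/s3.png",cv2.resize(c["image"][110:250,270:470,::-1],(800,560)))
E
```

```text
t 7.075 pos [454.4  15.5  79. ] phi -0.1 w 31.8 F [-0.   0.3 -1.4] tilt 0.01 j [-0.14 -0.05  2.08  0.    1.12 -0.14]
turn y total -0.0007 then shift [-0.6298 -0.0068 -0.329 ]
```

View pics/s3.png

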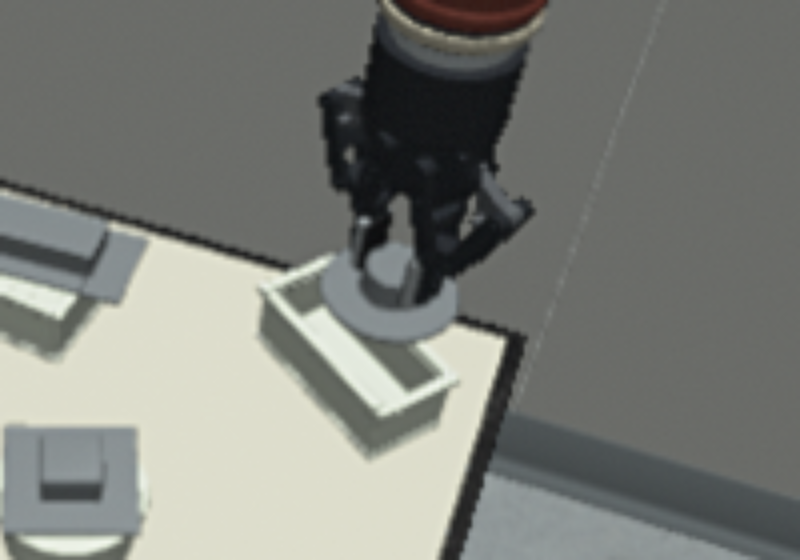

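Request:
{"name": "carry_out", "arguments": {"steps": [[1,-0.21,0,-0.11,0,0,0],[1,-0.21,0,-0.11,0,0,0],[1,-0.21,0,-0.11,0,0,0],[1,0,0.15,0,0,0,0],[1,0,0.2,0,0,0,0],[1,0,0.15,0,0,0,0],[1,0,0.055,0,0,0,0],[1,0,0,0,0,0,0],[1,0,0,0,0,0,0]]}}

```text
time_s: 8.25
position: [405.4, 110.1, -3.9]
eef_rot: [[-0.002, 0.0, 1.0], [-1.0, 0.0, -0.002], [-0.0, -1.0, 0.0]]
force: [0.8, 0.3, -1.2]
gripper_width: 32.5
```

```bash
python3 plan.py 405 110 -6 0; python3 - <<'E'
from cell import ctrl
import numpy as np
from h import *
c=ctrl.read_camera("scene");P=cloud(c);m=(np.hypot(P[...,0]-405,P[...,1]-110)<45)&(P[...,2]>2)&(P[...,2]<45)
print(np.histogram(P[m][:,2],bins=range(0,46,3))[0])
c=ctrl.read_camera("top");P=cloud(c)
for n,(u,v) in dict(rect=(390,225),rack=(204,234)).items():
    W=P[v-40:v+41,u-40:u+41].reshape(-1,3);z=W[:,2]
    for lo,hi in((38,50),(22,36),(45,62)):
        s=W[(z>lo)&(z<hi)]
        if n=="rack": s=s[np.hypot(s[:,0]-448.7,s[:,1]-388.8)<60]
        if len(s)>20:print(n,lo,hi,rect(s),s.mean(0).round(1))
E
```

```text
t 8.25 pos [405.4 110.1  -3.9] phi -0.1 w 32.5 F [ 0.8  0.3 -1.2] tilt 0.0 j [0.08 0.02 2.2  0.   0.93 0.08]
turn y total -0.0007 then shift [ 0.0004  0.0138 -0.0028]
[ 28  18   3  69 275  49  12  13  15  28  84  30  15  13  18]
rect 38 50 c=(499.3,10.5) 62.6x60.3 long-axis -5.9deg n=298 [509.2  12.   44.2]
rect 22 36 c=(497.9,12.3) 55.4x51.4 long-axis -5.7deg n=61 [ 5.109e+02 -5.000e-01  2.800e+01]
rect 45 62 c=(499.1,11.0) 61.9x59.1 long-axis -5.7deg n=101 [510.1  14.3  46.1]
rack 22 36 c=(449.3,388.8) 87.9x33.7 long-axis 21.3deg n=299 [448.9 388.3  26.5]
rack 45 62 c=(448.8,388.7) 42.1x8.0 long-axis 19.3deg n=84 [448.7 388.5  53.8]
```

Request:
{"name": "carry_out", "arguments": {"steps": [[1,0,0.012,0,0,0,0],[1,0,0,0,0,0,0],[-0.4,0,0,0,0,0,0],[-0.4,0,0,0,0,0,0],[-0.4,0,0,0,0,0,0],[-0.4,0,-0.15,0,0,0,0],[-0.4,0,-0.3,0,0,0,0],[-0.4,0,-0.25,0,0,0,0],[-0.4,0,0,0,0,0.048,0],[-0.4,0,0,0,0,0.048,0],[-0.4,0,0,0,0,0.048,0],[-0.4,0,0,0,0,0.048,0]]}}

```text
time_s: 9.85
position: [405.2, 110.1, 99.2]
eef_rot: [[-0.573, -0.0, 0.82], [-0.82, -0.0, -0.573], [0.0, -1.0, -0.0]]
force: [-0.1, 0.5, 1.5]
gripper_width: 60.0
```

Request:
{"name": "carry_out", "arguments": {"steps": [[-0.4,0,0,0,0,0.048,0],[-0.4,0,0,0,0,0.048,0],[-0.4,0,0,0,0,0.048,0],[-0.4,0,0,0,0,0.048,0],[-0.4,0,0,0,0,0,0],[-0.4,0,0,0,0,0,0]]}}

```text
time_s: 10.6
position: [405.3, 110.1, 99.2]
eef_rot: [[-0.934, -0.0, 0.357], [-0.357, 0.0, -0.934], [0.0, -1.0, -0.0]]
force: [-0.1, 0.8, 0.4]
gripper_width: 59.9
```

```bash
python3 plan.py 449 388.7 80 -69.5
```

```text
t 10.6 pos [405.3 110.1  99.2] phi -69.1 w 59.9 F [-0.1  0.8  0.4] tilt 0.01 j [ 0.08 -0.17  2.15  0.    1.17  1.28]
turn y total 0.0024 then shift [-0.9234  0.128  -1.6377]
```

Request:
{"name": "carry_out", "arguments": {"steps": [[-0.4,-0.154,0,-0.273,0,0,0],[-0.4,-0.154,0,-0.273,0,0,0],[-0.4,-0.154,0,-0.273,0,0,0],[-0.4,-0.154,0,-0.273,0,0,0],[-0.4,-0.154,0,-0.273,0,0,0],[-0.4,-0.154,0.128,-0.273,0,0.002,0],[-0.4,0,0,0,0,0,0],[-0.4,0,0,0,0,0,0]]}}

```text
time_s: 11.6
position: [447.4, 388.6, 79.5]
eef_rot: [[-0.937, -0.001, 0.35], [-0.35, -0.001, -0.937], [0.001, -1.0, 0.001]]
force: [-0.0, -0.4, 0.3]
gripper_width: 59.9
```

```bash
python3 plan.py 449 388.7 23 -69.5
```

```text
t 11.6 pos [447.4 388.6  79.5] phi -69.5 w 59.9 F [-0.  -0.4  0.3] tilt 0.08 j [ 0.58  0.27  1.72 -0.    1.15  1.8 ]
turn y total 0.0001 then shift [-0.0103  0.377   0.0028]
```

Request:
{"name": "carry_out", "arguments": {"steps": [[-0.4,-0.01,0.15,0.003,0,0,0],[-0.4,0,0.15,0,0,0,0],[-0.4,0,0.077,0,0,0,0],[-0.4,0,0,0,0,0,0],[1,0,0,0,0,0,0],[1,0,0,0,0,0,0],[1,0,0,0,0,0,0],[1,0,0,0,0,0,0],[1,0,0,0,0,0,0],[1,0,0,0,0,0,0]]}}

```text
time_s: 12.85
position: [449.9, 389.3, 24.2]
eef_rot: [[-0.937, 0.001, 0.349], [-0.349, 0.0, -0.937], [-0.001, -1.0, -0.0]]
force: [-0.7, -1.1, 5.2]
gripper_width: 5.9
```

Request:
{"name": "carry_out", "arguments": {"steps": [[1,0,-0.1,0,0,0,0],[1,0,-0.3,0,0,0,0],[1,0,-0.35,0,0,0,0],[1,0,0,0,0,0.037,0],[1,0,0,0,0,0.037,0],[1,0,0,0,0,0.037,0],[1,0,0,0,0,0.038,0],[1,0,0,0,0,0,0],[1,0,0,0,0,0,0]]}}

```text
time_s: 13.98
position: [449.3, 389.1, 136.2]
eef_rot: [[-0.994, -0.0, -0.109], [0.109, 0.0, -0.994], [0.0, -1.0, -0.0]]
force: [-0.2, -0.5, -1.6]
gripper_width: 5.9
```

```bash
python3 plan.py 469.8 14.3 130 -96.5; python3 - <<'E'
from cell import ctrl
import numpy as np,cv2
from h import *
c=ctrl.read_camera("scene");P=cloud(c);s=ctrl.state()["position"]
m=(np.hypot(P[...,0]-s[0],P[...,1]-s[1])<55)&(P[...,2]>60)&(P[...,2]<s[2]+25)
print(s,np.histogram(P[m][:,2],bins=range(60,180,5)));Q=P[m&(P[...,2]<s[2]+5)];print(rect(Q))
c=ctrl.read_camera("top");P=cloud(c);v,u=225,390
W=P[v-40:v+41,u-40:u+41].reshape(-1,3);z=W[:,2];print(rect(W[(z>38)&(z<55)]))
v,u=260,345;W=P[v-40:v+41,u-40:u+41].reshape(-1,3);z=W[:,2];print("lid",rect(W[(z>7)&(z<15)&(np.hypot(W[:,0]-405,W[:,1]-110)<60)]),rect(W[(z>23)&(z<33)&(np.hypot(W[:,0]-405,W[:,1]-110)<60)]))
cv2.imwrite("pics/t4.png",cv2.resize(c["image"][80:320,120:440,::-1],(800,600)))
E
```

```text
t 13.975 pos [449.3 389.1 136.2] phi -96.3 w 5.9 F [-0.2 -0.5 -1.6] tilt 0.0 j [0.58 0.21 1.68 0.   1.25 2.26]
turn y total 0.0012 then shift [-0.4185  0.0412  2.4671]
[449.36870408 389.05941253 136.12486277] (array([  0,   0,   0,   0,   0,   0,   0,   0,   0,   0,  11, 147,  55,
        75,  82, 176, 123,   6,   5,   6,   2,   0,   0]), array([ 60,  65,  70,  75,  80,  85,  90,  95, 100, 105, 110, 115, 120,
       125, 130, 135, 140, 145, 150, 155, 160, 165, 170, 175]))
c=(450.5,388.4) 92.2x34.3 long-axis -5.9deg n=578
c=(469.9,14.0) 122.0x60.4 long-axis -6.8deg n=647
lid c=(404.9,109.5) 77.9x76.7 long-axis 1.3deg n=920 c=(404.7,110.5) 32.2x32.1 long-axis 0.5deg n=220
```

View pics/t4.png

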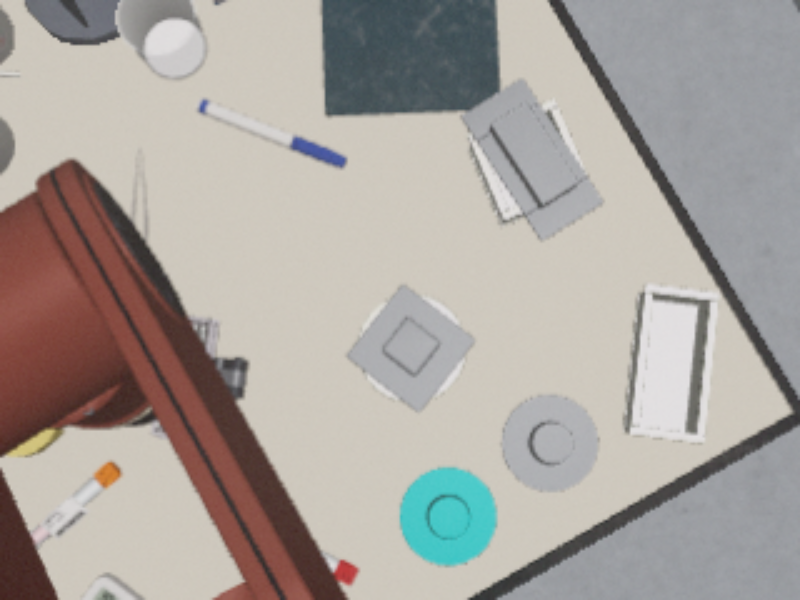

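Round lid is lying on the bench (550,442 in the crop), the oblong dish is empty (672,362), and the rack is in the gripper. I'll carry it over.

Request:
{"name": "carry_out", "arguments": {"steps": [[1,-0.052,0,0.308,0,0.002,0],[1,-0.052,0,0.308,0,0,0],[1,-0.052,0,0.308,0,0,0],[1,-0.052,0,0.308,0,0,0],[1,-0.052,0,0.308,0,0,0],[1,-0.052,0,0.308,0,0,0],[1,-0.052,0,0.308,0,0,0],[1,-0.052,0,0.308,0,0,0],[1,0,0.2,0,0,0,0],[1,0,0,0,0,0,0],[1,0,0,0,0,0,0]]}}

```text
time_s: 15.45
position: [468.3, 15.1, 106.7]
eef_rot: [[-0.993, 0.0, -0.117], [0.117, 0.0, -0.993], [-0.0, -1.0, -0.0]]
force: [-0.6, 0.1, -0.7]
gripper_width: 6.6
```

```bash
python3 plan.py 469.8 14.2 29.5 -96.7; python3 - <<'E'
from cell import ctrl
import numpy as np,cv2
from h import *
c=ctrl.read_camera("scene");P=cloud(c);s=ctrl.state()["position"]
m=(np.hypot(P[...,0]-s[0],P[...,1]-s[1])<55)&(P[...,2]>72)&(P[...,2]<s[2]+6);print(rect(P[m]),P[m][:,2].min())
E
```

```text
t 15.45 pos [468.3  15.1 106.7] phi -96.7 w 6.6 F [-0.6  0.1 -0.7] tilt 0.01 j [-0.14 -0.06  2.02  0.    1.17  1.55]
turn y total -0.0001 then shift [-0.0108  0.5144  0.0045]
c=(469.2,16.9) 91.9x33.9 long-axis -6.0deg n=630 80.29623201216862
```

Request:
{"name": "carry_out", "arguments": {"steps": [[1,-0.006,0.1,0.01,0,0,0],[1,0,0.1,0,0,0,0],[1,0,0.1,0,0,0,0],[1,0,0.1,0,0,0,0],[1,0,0.06,0,0,0,0],[1,0,0.04,0,0,0,0],[1,0,0.014,0,0,0,0],[1,0,0,0,0,0,0],[1,0,0,0,0,0,0]]}}

```text
time_s: 16.62
position: [469.2, 13.0, 29.4]
eef_rot: [[-0.993, 0.001, -0.118], [0.118, -0.0, -0.993], [-0.001, -1.0, 0.0]]
force: [0.1, -0.8, -1.6]
gripper_width: 5.9
```

```bash
python3 plan.py 469.8 14.2 28 -96.7
```

```text
t 16.625 pos [469.2  13.   29.4] phi -96.8 w 5.9 F [ 0.1 -0.8 -1.6] tilt 0.05 j [-0.14  0.07  2.07 -0.    1.01  1.55]
turn y total -0.0004 then shift [-0.003   0.0091 -0.0081]
```

Request:
{"name": "carry_out", "arguments": {"steps": [[1,0,0.01,0,0,0,0],[1,0,0,0,0,0,0],[-0.3,0,0,0,0,0,0],[-0.3,0,0,0,0,0,0],[-0.3,0,0,0,0,0,0],[-0.3,0,0,0,0,0,0],[-0.3,0,-0.1,0,0,0,0],[-0.3,0,-0.3,0,0,0,0],[-0.3,0,-0.3,0,0,0,0],[-0.3,0,0,0,0,0,0],[-0.3,0,0,0,0,0,0]]}}

```text
time_s: 18.0
position: [468.7, 13.1, 132.8]
eef_rot: [[-0.993, 0.001, -0.118], [0.118, -0.0, -0.993], [-0.001, -1.0, -0.0]]
force: [-0.2, 0.0, 0.3]
gripper_width: 56.0
```

```bash
python3 plan.py 632.5 129.7 120 -57; python3 - <<'E'
from cell import ctrl
import numpy as np,cv2
from h import *
c=ctrl.read_camera("scene");P=cloud(c)
m=(np.hypot(P[...,0]-470,P[...,1]-14)<75)
for lo,hi in((38,49),(50,66)):
  q=P[m&(P[...,2]>lo)&(P[...,2]<hi)];print(rect(q),q.mean(0)) 
E
```

```text
t 18.0 pos [468.7  13.1 132.8] phi -96.8 w 56.0 F [-0.2  0.   0.3] tilt 0.04 j [-0.14 -0.09  2.    0.    1.23  1.55]
turn y total -0.221 then shift [-1.3388  0.0851 -0.0572]
c=(471.7,14.4) 123.1x63.3 long-axis -7.1deg n=454 [467.22185766  14.44142428  43.76448404]
c=(471.2,14.6) 43.4x7.6 long-axis -5.2deg n=60 [469.1391006   15.20106431  57.45173905]
```

Rack is standing centred in the oblong dish. Next is the oblong lid.

Request:
{"name": "carry_out", "arguments": {"steps": [[-0.4,0,0,0,0,-0.044,0],[-0.4,0,0,0,0,-0.044,0],[-0.4,0,0,0,0,-0.044,0],[-0.4,0,0,0,0,-0.044,0],[-0.4,0,0,0,0,-0.045,0],[-0.4,-0.268,0,-0.011,0,0,0],[-0.4,-0.268,0,-0.011,0,0,0],[-0.4,-0.268,0,-0.011,0,0,0],[-0.4,-0.268,0,-0.011,0,0,0],[-0.4,-0.268,0,-0.011,0,0,0],[-0.4,0,0.15,0,0,0,0],[-0.4,0,0,0,0,0,0]]}}

```text
time_s: 19.55
position: [629.8, 129.5, 105.4]
eef_rot: [[-0.838, -0.008, 0.545], [-0.545, -0.001, -0.838], [0.007, -1.0, -0.004]]
force: [-0.6, -0.3, -0.8]
gripper_width: 59.6
```

Request:
{"name": "carry_out", "arguments": {"steps": [[-0.4,0,0,0,0,0,0]]}}

```text
time_s: 19.68
position: [632.0, 129.2, 109.2]
eef_rot: [[-0.839, -0.002, 0.544], [-0.544, -0.0, -0.839], [0.002, -1.0, -0.001]]
force: [-0.6, -0.5, 0.2]
gripper_width: 59.6
```

```bash
python3 plan.py 632.5 129.7 39 -57
```

```text
t 19.675 pos [632.  129.2 109.2] phi -57.0 w 59.6 F [-0.6 -0.5  0.2] tilt 0.12 j [ 0.08  0.35  1.56 -0.    1.23  1.07]
turn y total -0.0001 then shift [-0.0046  0.4677 -0.001 ]
```

Request:
{"name": "carry_out", "arguments": {"steps": [[-0.4,-0.005,0.15,0,0,0,0],[-0.4,0,0.15,0,0,0,0],[-0.4,0,0.1,0,0,0,0],[-0.4,0,0.068,0,0,0,0],[-0.4,0,0,0,0,0,0],[1,0,0,0,0,0,0],[1,0,0,0,0,0,0],[1,0,0,0,0,0,0],[1,0,0,0,0,0,0],[1,0,0,0,0,0,0]]}}

```text
time_s: 20.92
position: [634.5, 130.0, 41.0]
eef_rot: [[-0.839, 0.002, 0.545], [-0.545, 0.0, -0.839], [-0.002, -1.0, 0.001]]
force: [0.9, 0.4, 5.2]
gripper_width: 32.9
```

Request:
{"name": "carry_out", "arguments": {"steps": [[1,0,-0.1,0,0,0,0],[1,0,-0.2,0,0,0,0],[1,0,-0.3,0,0,0,0],[1,0,0,0,0,0.044,0],[1,0,0,0,0,0.044,0],[1,0,0,0,0,0.044,0],[1,0,0,0,0,0.044,0],[1,0,0,0,0,0.045,0],[1,0,0,0,0,0,0],[1,0,0,0,0,0,0]]}}

```text
time_s: 22.18
position: [633.4, 129.9, 129.9]
eef_rot: [[-0.993, -0.0, -0.115], [0.115, -0.0, -0.993], [0.0, -1.0, 0.0]]
force: [0.4, 0.2, -0.3]
gripper_width: 33.0
```

```bash
python3 plan.py 470 14.2 130 -96.8; python3 - <<'E'
from cell import ctrl
import numpy as np,cv2
from h import *
s=ctrl.state()["position"]
c=ctrl.read_camera("scene");P=cloud(c);m=(np.hypot(P[...,0]-s[0],P[...,1]-s[1])<75)
print(np.histogram(P[m][:,2],bins=range(90,180,4)))
q=P[m&(P[...,2]>s[2]+5)&(P[...,2]<s[2]+21)];print(rect(q),q[:,2].mean())
c=ctrl.read_camera("top");P=cloud(c);v,u=143,332;W=P[v-40:v+41,u-40:u+41].reshape(-1,3);z=W[:,2];print(rect(W[(z>38)&(z<55)]))
E
```

```text
t 22.175 pos [633.4 129.9 129.9] phi -96.6 w 33.0 F [ 0.4  0.2 -0.3] tilt 0.01 j [ 0.08  0.33  1.54 -0.    1.27  1.77]
turn y total 0.001 then shift [ 9.901e-01 -8.000e-04  8.949e-01]
(array([  0,   0,   0,   0,   0,   0,   0,   0,   0,   0,   0,   0,   6,
       345, 102,  25,  39,  65, 245,  23,  26,  25]), array([ 90,  94,  98, 102, 106, 110, 114, 118, 122, 126, 130, 134, 138,
       142, 146, 150, 154, 158, 162, 166, 170, 174, 178]))
c=(631.2,130.3) 123.0x62.0 long-axis -6.9deg n=458 145.22038279142643
c=(624.9,152.9) 78.6x29.4 long-axis 23.3deg n=156
```

Request:
{"name": "carry_out", "arguments": {"steps": [[1,0.197,0,0.179,0,0.001,0],[1,0.197,0,0.179,0,0,0],[1,0.197,0,0.179,0,0,0],[1,0.197,0,0.179,0,0,0],[1,0.197,0,0.179,0,0,0],[1,0,0.2,0,0,0,0],[1,0,0.15,0,0,0,0],[1,0,0,0,0,0,0],[1,0,0,0,0,0,0],[1,0,0,0,0,0,0]]}}

```text
time_s: 23.52
position: [471.7, 14.4, 78.5]
eef_rot: [[-0.993, 0.002, -0.121], [0.121, -0.0, -0.993], [-0.002, -1.0, 0.0]]
force: [-0.5, 0.1, -0.5]
gripper_width: 33.2
```

```bash
python3 plan.py 470.8 14.2 37 -96.8; python3 - <<'E'
from cell import ctrl
import numpy as np,cv2
from h import *
s=ctrl.state()["position"]
for n in("scene","top"):
  c=ctrl.read_camera(n);P=cloud(c);m=(np.hypot(P[...,0]-s[0],P[...,1]-s[1])<75)
  q=P[m&(P[...,2]>s[2]+5)&(P[...,2]<s[2]+21)];print(n,rect(q),q[:,2].mean())
  q=P[m&(P[...,2]>38)&(P[...,2]<48)];print(n,rect(q),q[:,2].mean())
E
```

```text
t 23.525 pos [471.7  14.4  78.5] phi -96.9 w 33.2 F [-0.5  0.1 -0.5] tilt 0.12 j [-0.14 -0.01  2.04  0.    1.11  1.55]
turn y total -0.0007 then shift [0.006  0.2765 0.0021]
scene c=(470.6,15.5) 121.8x63.6 long-axis -8.2deg n=482 93.68854606270273
scene c=(470.6,14.7) 121.2x61.6 long-axis -6.5deg n=294 43.886792472171784
top c=(469.8,19.5) 122.0x52.9 long-axis -6.8deg n=744 92.89102837861677
top c=(462.3,36.9) 133.0x52.9 long-axis 17.2deg n=172 44.102964703974365
```

Request:
{"name": "carry_out", "arguments": {"steps": [[1,0,0.08,0.002,0,0,0],[1,0,0.08,0,0,0,0],[1,0,0.06,0,0,0,0],[1,0,0.04,0,0,0,0],[1,0,0.025,0,0,0,0],[1,0,0.015,0,0,0,0],[1,0,0,0,0,0,0],[1,0,0,0,0,0,0]]}}

```text
time_s: 24.62
position: [470.8, 14.1, 33.9]
eef_rot: [[-0.993, -0.0, -0.121], [0.121, -0.0, -0.993], [0.0, -1.0, 0.0]]
force: [-7.7, 1.8, 15.2]
gripper_width: 32.8
```

```bash
python3 plan.py 470.8 14.2 32.5 -96.8
```

```text
t 24.625 pos [470.8  14.1  33.9] phi -96.9 w 32.8 F [-7.7  1.8 15.2] tilt 0.02 j [-0.14  0.06  2.06 -0.    1.02  1.55]
turn y total -0.0008 then shift [-0.      0.0096 -0.0005]
```

Request:
{"name": "carry_out", "arguments": {"steps": [[-0.3,0,0,0,0,0,0],[-0.3,0,0,0,0,0,0],[-0.3,0,0,0,0,0,0],[-0.3,0,-0.1,0,0,0,0],[-0.3,0,-0.25,0,0,0,0],[-0.3,0,-0.25,0,0,0,0],[-0.3,0,0,0,0,0,0],[-0.3,0,0,0,0,0,0]]}}

```text
time_s: 25.62
position: [470.5, 14.2, 122.4]
eef_rot: [[-0.993, 0.0, -0.121], [0.121, -0.0, -0.993], [-0.0, -1.0, -0.0]]
force: [-0.3, -0.6, -0.3]
gripper_width: 55.4
```

```bash
cat > chk.py <<'E'
import sys,numpy as np,cv2;from h import *;from cell import ctrl
x,y=map(float,sys.argv[1:3])
for n in("scene","top"):
  c=ctrl.read_camera(n);P=cloud(c).reshape(-1,3);P=P[(np.hypot(P[:,0]-x,P[:,1]-y)<68)]
  for lo,hi in((46,53),(62,72)):
    q=P[(P[:,2]>lo)&(P[:,2]<hi)]
    if len(q)<20: continue
    A=np.linalg.lstsq(np.c_[q[:,:2]-q[:,:2].mean(0),np.ones(len(q))],q[:,2],rcond=None)[0]
    print(n,lo,hi,rect(q),"z",A[2].round(1),"tilt",A[:2].round(3))
E
python3 plan.py 478 224.9 110 -37; python3 chk.py 470 14
```

```text
t 25.625 pos [470.5  14.2 122.4] phi -97.0 w 55.4 F [-0.3 -0.6 -0.3] tilt 0.02 j [-0.14 -0.07  2.01  0.    1.21  1.55]
turn y total -0.3331 then shift [-1.1522  0.0825 -0.8054]
scene 46 53 c=(470.1,17.4) 123.4x60.3 long-axis -6.5deg n=479 z 49.0 tilt [0.002 0.   ]
scene 62 72 c=(470.4,16.4) 78.4x36.3 long-axis -9.0deg n=372 z 66.7 tilt [ 0.004 -0.022]
top 46 53 c=(468.8,15.5) 122.5x60.3 long-axis -6.7deg n=775 z 48.8 tilt [0.    0.002]
top 62 72 c=(468.2,15.6) 76.3x34.5 long-axis -7.1deg n=362 z 66.6 tilt [-0.002 -0.011]
```

Oblong lid is seated (flange top at z = 49, level). Next is the square lid.

Request:
{"name": "carry_out", "arguments": {"steps": [[-0.4,0,0,0,0,-0.0476,0],[-0.4,0,0,0,0,-0.0476,0],[-0.4,0,0,0,0,-0.0476,0],[-0.4,0,0,0,0,-0.0476,0],[-0.4,0,0,0,0,-0.0476,0],[-0.4,0,0,0,0,-0.0476,0],[-0.4,0,0,0,0,-0.0476,0],[-0.4,-0.23,0,-0.161,0,0,0],[-0.4,-0.23,0,-0.161,0,0,0],[-0.4,-0.23,0,-0.161,0,0,0],[-0.4,-0.23,0,-0.161,0,0,0],[-0.4,-0.23,0.08,-0.161,0,0,0]]}}

```text
time_s: 27.22
position: [477.8, 226.0, 109.7]
eef_rot: [[-0.602, -0.0, 0.799], [-0.799, -0.0, -0.602], [0.0, -1.0, 0.0]]
force: [0.6, -0.3, 0.5]
gripper_width: 59.7
```

Request:
{"name": "carry_out", "arguments": {"steps": [[-0.4,0,0,0,0,0,0],[-0.4,0,0,0,0,0,0]]}}

```text
time_s: 27.48
position: [477.0, 224.1, 109.1]
eef_rot: [[-0.601, -0.002, 0.799], [-0.799, -0.001, -0.601], [0.002, -1.0, -0.001]]
force: [-1.2, 0.4, 0.6]
gripper_width: 59.8
```

```bash
python3 plan.py 478 224.9 39 -37
```

```text
t 27.475 pos [477.  224.1 109.1] phi -36.9 w 59.8 F [-1.2  0.4  0.6] tilt 0.14 j [ 0.29  0.09  1.87 -0.    1.18  0.93]
turn y total 0.0003 then shift [-0.0081  0.4674  0.0018]
```

Request:
{"name": "carry_out", "arguments": {"steps": [[-0.4,-0.008,0.15,0.002,0,0,0],[-0.4,0,0.15,0,0,0,0],[-0.4,0,0.1,0,0,0,0],[-0.4,0,0.068,0,0,0,0],[-0.4,0,0,0,0,0,0],[1,0,0,0,0,0,0],[1,0,0,0,0,0,0],[1,0,0,0,0,0,0],[1,0,0,0,0,0,0],[1,0,0,0,0,0,0]]}}

```text
time_s: 28.72
position: [479.8, 225.7, 41.1]
eef_rot: [[-0.601, 0.002, 0.799], [-0.799, 0.001, -0.601], [-0.002, -1.0, 0.001]]
force: [-0.1, -0.1, 5.2]
gripper_width: 33.1
```

Request:
{"name": "carry_out", "arguments": {"steps": [[1,0,-0.1,0,0,0,0],[1,0,-0.2,0,0,0,0],[1,0,-0.3,0,0,0,0],[1,0,0,0,0,0.041,0],[1,0,0,0,0,0.041,0],[1,0,0,0,0,0.041,0],[1,0,0,0,0,0.04,0],[1,0,0,0,0,0,0],[1,0,0,0,0,0,0]]}}

```text
time_s: 29.85
position: [478.8, 225.4, 130.3]
eef_rot: [[-0.915, 0.0, 0.404], [-0.404, 0.0, -0.915], [-0.0, -1.0, 0.0]]
force: [0.4, -0.6, -1.0]
gripper_width: 32.6
```

```bash
python3 - <<'E'
from cell import ctrl
import numpy as np,cv2
from h import *
s=ctrl.state()["position"]
c=ctrl.read_camera("scene");P=cloud(c);m=(np.hypot(P[...,0]-s[0],P[...,1]-s[1])<60)
q=P[m&(P[...,2]>s[2]+8)&(P[...,2]<s[2]+21)];print(rect(q),q[:,2].mean())
c=ctrl.read_camera("top");P=cloud(c)
W=P[(np.hypot(P[...,0]-635,P[...,1]-131)<65)&(P[...,2]>38)&(P[...,2]<50)];print(rect(W))
W=P[(np.hypot(P[...,0]-478,P[...,1]-225)<65)&(P[...,2]>38)&(P[...,2]<50)];print(rect(W),W.mean(0))
E
python3 plan.py 635.3 130.6 120 -66.3
```

```text
c=(476.9,225.6) 75.0x74.1 long-axis -66.1deg n=624 145.28938143358087
c=(635.7,130.6) 80.2x78.4 long-axis 23.3deg n=297
c=(444.0,222.1) 68.3x17.9 long-axis -85.9deg n=71 [443.52809301 208.98441538  44.30226843]
t 29.95 pos [478.8 225.3 130.1] phi -66.2 w 32.9 F [-0.5 -0.2 -0.6] tilt 0.0 j [0.29 0.06 1.86 0.   1.22 1.45]
turn y total 0.0004 then shift [-0.7014  0.0673  0.9977]
```

Request:
{"name": "carry_out", "arguments": {"steps": [[1,-0.141,0,0.2,0,0.001,0],[1,-0.141,0,0.2,0,0,0],[1,-0.141,0,0.2,0,0,0],[1,-0.141,0,0.2,0,0,0],[1,-0.141,0,0.2,0,0,0],[1,0,0.2,0,0,0,0],[1,0,0.15,0,0,0,0],[1,0,0,0,0,0,0],[1,0,0,0,0,0,0],[1,0,0,0,0,0,0]]}}

```text
time_s: 31.2
position: [636.8, 130.3, 79.3]
eef_rot: [[-0.917, 0.003, 0.399], [-0.399, 0.0, -0.917], [-0.003, -1.0, 0.001]]
force: [-0.7, 0.2, -0.6]
gripper_width: 32.7
```

```bash
python3 plan.py 636.2 130.6 33.5 -66.4; python3 - <<'E'
from cell import ctrl
import numpy as np,cv2
from h import *
s=ctrl.state()["position"]
for n in("scene","top"):
  c=ctrl.read_camera(n);P=cloud(c);m=(np.hypot(P[...,0]-s[0],P[...,1]-s[1])<60)
  for lo,hi in((s[2]+8,s[2]+21),(38,49)):
    q=P[m&(P[...,2]>lo)&(P[...,2]<hi)];print(n,rect(q),q[:,2].mean())
  W=P[(np.hypot(P[...,0]-478,P[...,1]-225)<65)&(P[...,2]>38)&(P[...,2]<50)];print(n,"round",rect(W),cv2.minEnclosingCircle(np.float32(W[:,:2])))
E
```

```text
t 31.2 pos [636.8 130.3  79.3] phi -66.5 w 32.7 F [-0.7  0.2 -0.6] tilt 0.16 j [0.08 0.39 1.57 0.   1.18 1.24]
turn y total -0.0004 then shift [ 0.003   0.3052 -0.0036]
scene c=(635.7,130.1) 77.2x75.5 long-axis -66.2deg n=415 94.29184359227854
scene c=(635.4,130.4) 80.3x79.1 long-axis -66.8deg n=244 43.991610045801224
scene round c=(479.7,223.4) 87.8x86.3 long-axis -68.2deg n=499 ((480.4085693359375, 223.60617065429688), 44.66701889038086)
top c=(634.6,128.6) 76.9x66.4 long-axis -75.6deg n=159 93.15533181496022
top c=(624.2,126.8) 77.1x54.0 long-axis -65.5deg n=115 44.19800192386105
top round c=(478.8,224.7) 87.0x85.5 long-axis 45.5deg n=629 ((478.74664306640625, 224.51087951660156), 43.83491134643555)
```

Lid and dish agree to within 0.5 mm in the scene camera, so I'll lower it.

Request:
{"name": "carry_out", "arguments": {"steps": [[1,0,0.08,0,0,0,0],[1,0,0.08,0,0,0,0],[1,0,0.06,0,0,0,0],[1,0,0.04,0,0,0,0],[1,0,0.025,0,0,0,0],[1,0,0.02,0,0,0,0],[1,0,0,0,0,0,0],[1,0,0,0,0,0,0]]}}

```text
time_s: 32.3
position: [636.4, 130.2, 34.1]
eef_rot: [[-0.917, 0.001, 0.399], [-0.399, -0.0, -0.917], [-0.001, -1.0, 0.0]]
force: [-5.8, -1.0, 10.6]
gripper_width: 32.7
```

Request:
{"name": "carry_out", "arguments": {"steps": [[-0.3,0,0,0,0,0,0],[-0.3,0,0,0,0,0,0],[-0.3,0,0,0,0,0,0],[-0.3,0,-0.1,0,0,0,0],[-0.3,0,-0.25,0,0,0,0],[-0.3,0,-0.25,0,0,0,0],[-0.3,0,0,0,0,0,0],[-0.3,0,0,0,0,0,0]]}}

```text
time_s: 33.3
position: [635.7, 130.0, 122.2]
eef_rot: [[-0.917, 0.001, 0.399], [-0.399, 0.0, -0.917], [-0.0, -1.0, 0.0]]
force: [-0.7, 0.1, 0.1]
gripper_width: 55.2
```

```bash
python3 chk.py 635 130; python3 plan.py 404.8 110 100 0;python3 plan.py 404.8 110 100 -36
```

```text
scene 46 53 c=(634.6,131.2) 76.7x76.4 long-axis -67.1deg n=458 z 49.0 tilt [ 0.004 -0.003]
scene 62 72 c=(633.3,130.8) 35.4x33.6 long-axis -64.5deg n=149 z 66.5 tilt [ 0.031 -0.03 ]
top 46 53 c=(616.3,153.8) 60.0x21.4 long-axis 21.9deg n=209 z 48.6 tilt [ 0.019 -0.029]
t 33.4 pos [634.7 130.  120.5] phi -66.5 w 55.5 F [ 0.9 -0.5 -0.8] tilt 0.13 j [0.08 0.35 1.54 0.   1.25 1.24]
turn y total -0.3695 then shift [ 0.1332  0.1366 -1.5328]
t 33.4 pos [634.7 130.  120.5] phi -66.5 w 55.5 F [ 0.9 -0.5 -0.8] tilt 0.13 j [0.08 0.35 1.54 0.   1.25 1.24]
turn y total -0.1695 then shift [ 1.0087  0.1366 -1.1617]
```

Request:
{"name": "carry_out", "arguments": {"steps": [[-0.4,0,0,0,0,-0.042,0],[-0.4,0,0,0,0,-0.042,0],[-0.4,0,0,0,0,-0.042,0],[-0.4,0,0,0,0,-0.043,0],[-0.4,0.202,0,-0.232,0,0,0],[-0.4,0.202,0,-0.232,0,0,0],[-0.4,0.202,0,-0.232,0,0,0],[-0.4,0.202,0,-0.232,0,0,0],[-0.4,0.202,0.137,-0.232,0,0,0],[-0.4,0,0.3,0,0,0,0],[-0.4,0,0,0,0,0,0],[-0.4,0,0,0,0,0,0]]}}

```text
time_s: 34.9
position: [406.4, 110.1, 56.8]
eef_rot: [[-0.589, -0.0, 0.808], [-0.808, -0.0, -0.589], [0.0, -1.0, -0.0]]
force: [-0.1, 0.7, 0.8]
gripper_width: 59.7
```

```bash
python3 plan.py 404.8 110 -6 -36
```

```text
t 34.9 pos [406.4 110.1  56.8] phi -36.1 w 59.7 F [-0.1  0.7  0.8] tilt 0.02 j [ 0.08 -0.1   2.17  0.    1.07  0.71]
turn y total -0.0005 then shift [ 0.007   0.4188 -0.0083]
```

Request:
{"name": "carry_out", "arguments": {"steps": [[-0.4,0.007,0.15,-0.008,0,0,0],[-0.4,0,0.15,0,0,0,0],[-0.4,0,0.08,0,0,0,0],[-0.4,0,0.039,0,0,0,0],[-0.4,0,0,0,0,0,0],[1,0,0,0,0,0,0],[1,0,0,0,0,0,0],[1,0,0,0,0,0,0],[1,0,0,0,0,0,0],[1,0,0,0,0,0,0]]}}

```text
time_s: 36.15
position: [405.1, 110.1, -5.6]
eef_rot: [[-0.589, 0.002, 0.808], [-0.808, 0.0, -0.589], [-0.001, -1.0, 0.001]]
force: [-1.9, -0.2, 4.5]
gripper_width: 32.5
```

Request:
{"name": "carry_out", "arguments": {"steps": [[1,0,-0.1,0,0,0,0],[1,0,-0.3,0,0,0,0],[1,0,-0.3,0,0,0,0],[1,0,0,0,0,0,0],[1,0,0,0,0,0,0]]}}

```text
time_s: 36.78
position: [404.1, 110.0, 98.6]
eef_rot: [[-0.589, 0.001, 0.808], [-0.808, 0.0, -0.589], [-0.0, -1.0, 0.0]]
force: [-0.1, -0.3, -1.3]
gripper_width: 32.3
```

```bash
cat > held.py <<'E'
from cell import ctrl
import numpy as np,cv2
from h import *
s=ctrl.state()["position"];c=ctrl.read_camera("scene");P=cloud(c)
q=P[(np.hypot(P[...,0]-s[0],P[...,1]-s[1])<60)&(P[...,2]>s[2]+8)&(P[...,2]<s[2]+21)];print("held",rect(q),q[:,2].mean(),cv2.minEnclosingCircle(np.float32(q[:,:2])))
q=P[(np.hypot(P[...,0]-479,P[...,1]-224.5)<55)&(P[...,2]>38)&(P[...,2]<49)];print("dish",rect(q),cv2.minEnclosingCircle(np.float32(q[:,:2])))
E
python3 held.py; python3 plan.py 479 224.6 100 -36
```

```text
held c=(401.4,115.9) 76.9x67.6 long-axis 21.8deg n=519 115.18800668955144 ((404.7174377441406, 111.2990951538086), 40.036354064941406)
dish c=(480.0,223.2) 88.0x85.9 long-axis -36.1deg n=505 ((480.32684326171875, 223.70541381835938), 44.55328369140625)
t 36.825 pos [403.5 109.9  97.8] phi -36.1 w 32.3 F [-0.  -0.7 -1.4] tilt 0.07 j [ 0.08 -0.18  2.15 -0.    1.17  0.71]
turn y total -0.0005 then shift [-0.9146 -0.0148 -0.0422]
```

Request:
{"name": "carry_out", "arguments": {"steps": [[1,-0.229,0,-0.01,0,0,0],[1,-0.229,0,-0.01,0,0,0],[1,-0.229,0,-0.01,0,0,0],[1,-0.229,0,-0.01,0,0,0],[1,0,0.13,0,0,0,0],[1,0,0,0,0,0,0],[1,0,0,0,0,0,0],[1,0,0,0,0,0,0]]}}

```text
time_s: 37.83
position: [480.5, 224.3, 79.3]
eef_rot: [[-0.589, 0.001, 0.808], [-0.808, 0.0, -0.589], [-0.0, -1.0, 0.0]]
force: [0.2, 0.2, -1.3]
gripper_width: 32.3
```

```bash
python3 held.py; python3 plan.py 479 224.6 33.5 -36
```

```text
held c=(478.4,226.1) 77.8x74.8 long-axis 48.1deg n=597 95.90353633835502 ((480.2484436035156, 224.82774353027344), 40.597572326660156)
dish c=(470.0,232.0) 86.1x62.1 long-axis 50.5deg n=315 ((479.47760009765625, 224.26039123535156), 43.736820220947266)
t 37.875 pos [480.7 224.4  79.5] phi -36.1 w 32.2 F [-0.1  0.1 -1. ] tilt 0.06 j [0.29 0.13 1.89 0.   1.12 0.92]
turn y total -0.0006 then shift [ 0.0054  0.3066 -0.01  ]
```

Request:
{"name": "carry_out", "arguments": {"steps": [[1,0.003,0.08,-0.005,0,0,0],[1,0,0.08,0,0,0,0],[1,0,0.06,0,0,0,0],[1,0,0.04,0,0,0,0],[1,0,0.025,0,0,0,0],[1,0,0.022,0,0,0,0],[1,0,0,0,0,0,0],[1,0,0,0,0,0,0]]}}

```text
time_s: 38.88
position: [479.7, 224.7, 33.1]
eef_rot: [[-0.589, 0.0, 0.808], [-0.808, 0.0, -0.589], [-0.0, -1.0, 0.0]]
force: [0.2, -0.2, -0.9]
gripper_width: 32.2
```

Request:
{"name": "carry_out", "arguments": {"steps": [[-0.3,0,0,0,0,0,0],[-0.3,0,0,0,0,0,0],[-0.3,0,0,0,0,0,0],[-0.3,0,-0.1,0,0,0,0],[-0.3,0,-0.3,0,0,0,0],[-0.3,0,-0.3,0,0,0,0],[-0.3,0.3,0,0,0,0,0],[-0.3,0.3,0,0,0,0,0],[-0.3,0.3,0,0,0,0,0],[-0.3,0.3,0,0,0,0,0],[-0.3,0,0,0,0,0,0],[-0.3,0,0,0,0,0,0]]}}

```text
time_s: 40.38
position: [374.4, 79.2, 139.0]
eef_rot: [[-0.59, 0.003, 0.808], [-0.808, 0.0, -0.59], [-0.002, -1.0, 0.002]]
force: [0.7, 0.1, -0.1]
gripper_width: 55.6
```

```bash
python3 - <<'E'
from cell import ctrl
import cv2,numpy as np
for n in("top","scene"):
    cv2.imwrite(f"pics/{n}9.png",ctrl.read_camera(n)["image"][:,:,::-1])
E
for p in "478.7 224.6" "470 14" "635 130"; do echo $p; python3 chk.py $p; done; python3 plan.py 400 100 100 0
```

```text
478.7 224.6
scene 46 53 c=(479.3,224.8) 83.5x83.5 long-axis 85.0deg n=658 z 49.0 tilt [0.    0.002]
scene 62 72 c=(478.1,224.6) 32.5x32.2 long-axis -70.8deg n=169 z 66.7 tilt [ 0.036 -0.035]
top 46 53 c=(478.8,223.3) 83.0x82.6 long-axis -52.3deg n=982 z 48.7 tilt [-0.     0.003]
top 62 72 c=(477.1,225.2) 31.7x31.4 long-axis 0.7deg n=227 z 66.7 tilt [-0.007  0.003]
470 14
scene 46 53 c=(469.6,16.6) 121.5x59.9 long-axis -6.7deg n=427 z 49.0 tilt [-0.    -0.006]
scene 62 72 c=(470.3,16.5) 79.2x35.3 long-axis -9.4deg n=368 z 66.8 tilt [ 0.    -0.007]
top 46 53 c=(480.4,14.1) 97.5x60.0 long-axis -6.6deg n=674 z 48.8 tilt [-0.001 -0.003]
top 62 72 c=(468.6,16.0) 77.0x34.4 long-axis -6.8deg n=642 z 66.6 tilt [-0.    -0.015]
635 130
scene 46 53 c=(634.7,131.0) 77.6x77.1 long-axis -66.7deg n=454 z 49.0 tilt [ 0.002 -0.002]
scene 62 72 c=(633.9,130.3) 35.2x33.7 long-axis -64.7deg n=147 z 66.6 tilt [ 0.015 -0.022]
top 46 53 c=(634.2,131.3) 79.3x76.7 long-axis 23.9deg n=937 z 48.6 tilt [-0. -0.]
top 62 72 c=(633.3,131.1) 34.6x33.9 long-axis -66.3deg n=281 z 66.1 tilt [ 0.004 -0.007]
t 40.775 pos [373.5  79.5 137.6] phi -36.0 w 55.5 F [-0.5  0.3  1.1] tilt 0.04 j [ 0.   -0.34  2.2   0.    1.28  0.63]
turn y total -0.2002 then shift [-0.1368  0.2509  0.1769]
```

View pics/scene9.png

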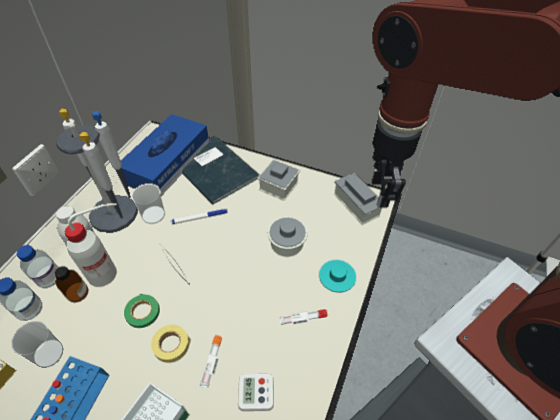

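All three lids are seated: round at (288,234), square at (279,176) and oblong at (358,195). The gripper is clear of everything, so I'm handing in.

```bash
python3 -c "
from cell import ctrl
print(ctrl.finish_job())"
```

```text
the job is handed in; nothing more can be done
None
```

The job is done and handed in at about 41 s of the 120 s allowed. The rack is in the oblong dish and each dish is closed with the lid of its own shape. The turquoise lid was left alone.

**What I did:** I set the round lid aside on the bench, stood the rack in the oblong dish, then put the oblong, square and round lids on their own dishes in that order.

**Last checks:**
- **Lids:** on both cameras all three flange tops are at z ≈ 49 mm, which is the fully seated height. The flange planes are level within about 0.01 rad, and the centres are within about 3 mm of their dishes, against the 9 mm allowed.
- **Rack:** before its lid went on, the handle was within about 1–2 mm of the dish centre at the right height. It cannot be seen now, but the lid over it sits flat.
- **Gripper:** it is open and touching nothing.

**What failed or disagreed:**
- **First grasp:** it closed on nothing above the round lid's grip, because the fingertips are about 20 mm farther back than the reported tool point. Nothing moved, and I corrected for it in every later grasp.
- **Readings:** the two cameras and the arm's own position differ by 1–2 mm.
- **Noisy fits:** slope fits on the small grip tops reached 0.05 rad, probably edge pixels, since the flanges read flat. I went by the flanges.

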